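# Release a glued parts box from the ratchet bar clamp

## Robot

A 6-joint arm with a two-finger parallel gripper is mounted at the origin on the work surface. World frame = base frame: x ahead of the robot, y to its left, z up, the work surface at z = 0. Lengths are in mm, angles in degrees, forces in N, time in s.
With the tool pointing down it reaches from about 425 to 950 mm from the base axis. Payload 14.7 kg.
Tool frame: the origin (TCP) lies at the very end of the fingers, on their centre line; the grasp point (between the pads) lies 19 mm behind it (manip.tcp_to_grasp is the x of the grasp point in the tool frame, in mm); x points along the fingers, z is the direction in which the jaws open and shut, and the axes are right-handed (so a half turn about x gives the same grasp; the last joint's range is limited). The gripper opens to 85 mm and grips with 20 to 120 N. Pads are 22 mm wide; open, the fingers measure 114 mm over their backs; the gripper's body (76 mm by 85 mm) begins 54 mm behind the grasp point. The pads swing forward as they close: fully open they stand 13 mm farther back than shut.
Start: joints at [-77.67, 27.513, 91.461, -0, 61.026, -2.67], TCP at [168.249, -627.841, 231.297] pointing down, gripper open.
Joint ranges: [-157.49, 157.49], [-46.99, 117.5], [13.45, 153.17], [-89.5, 269.5], [5.16, 153.95], [-167.48, 167.48]. Speed limits (degrees/s): [108.29, 108.29, 136.94, 172.46, 172.46, 172.46].

## Interface

Orientations are given as a 3x3 rotation matrix whose columns are the frame's x, y, z axes.
In Python, from rig import manip gives the robot as it stands.
- The arm moves only by the shell command python3 -m creep 'ROWS' [OPENING] [FORCE]. ROWS is a JSON object of lists of equal length, an entry for each row: "delta_pos": the shift along the world's x, y, z in cm, a list of three; "rotation": the turn, a rotation vector about the world's x, y, z in degrees, a list of three. In form: {"delta_pos": [[x, y, z], ...], "rotation": [[ax, ay, az], ...]}. A call has 1 to 5 rows; each row shifts and turns the commanded pose from where the row before left it; what a row does not reach is not made up. A row lasts 1/12 s, in which the tool goes at most 41.7 mm and 7.16 degrees, less where a joint would pass 70% of its speed; a pose out of reach is approached as far as the arm can. A call with a gripper value outside its range is refused whole. OPENING is the finger opening in cm, from 0 to 8.54, set as the call begins (- or left out, the last holds). The fingers move at their own pace and stop on an object; FORCE is the grip in N (left out, the last holds). Time passes only in rows, so rows that do not move let the fingers close. It gives the time, the measured TCP pose, the force and the opening at its end, in the units of the state.
- manip.state(): the state, without advancing time (a new reading comes with each control period).
- manip.get_image(name): name is "side" or "top"; returns the picture (400x640x3 uint8, blue, green, red); there is no depth.
- manip.camera_info(name): a dict with "fx", "fy", "cx", "cy" (pixels), "R" (3x3) and "t" (3): a world point X has camera coordinates R X + t. Camera axes: x right, y down, z forward; pixel columns grow to the right and rows downward; lengths in mm; the calibration is good to about 2 mm. A picture is of the moment at which its call begins. camera_info takes no time and is no camera call.
- manip.finish_job(): hands the job in, once; it reports no verdict.
Trained networks look in the newest picture that a camera, given by its name, has taken for a name from the list of things; names that differ only in an ending like _2 or _b are one class to them, and where a whole thing is asked for, a point or a joint stands for the part that bears it (a point fixed in the world has none). Each returns a list of dicts, best first, with "confidence" (0 to 1); they miss things now and then, are a little off and sometimes report something else, mostly with a low value. They report only what shows in the picture. A call takes as long as a camera call. They do not tell look-alikes from the thing itself.
- manip.search_frame(camera, label): "pixel" ([row, column] in pixels, amid what is visible of it).
- manip.tip_of(camera, label): "pixel" ([row, column] in pixels: a listed point, or the origin of a listed thing).
The state is a dict: "time": time; "qpos": joint angles; "dq": joint speeds; "joint_torque": joint torques, N m; "eef_pos": TCP position; "tcp_rot": TCP orientation; "force": force on the tool from outside, world axes, zero at the start; "wrist_torque": the same for the moment, N m; "grip_width": opening from 0.0 (shut) to 1.0 (fully open).
Only numpy, scipy, OpenCV 4.12 (cv2) and the standard library are available. Lean on these libraries where they do the work, as an engineer would, in place of code of your own. Each camera call takes 0.05 s, during which the arm holds its last target. There are 200 camera calls.

## Task

The glue on the clear parts box with the green tag has set: swing the clamp's red pawl up clear of the teeth so that it stays up, then draw the toothed bar fully back by its black knob so that the orange jaw lets go. Then lift the box out and set it down, upright and without dropping it, on the middle of the green mat, leaving the pawl up, the bar back, and the other things on the bench where they are.

Things in the scene. Friction and masses are not known exactly. Their poses are not given: they have to be found in the camera images.
- jig: Bench clamp on a grey base plate 120 x 375 x 10 mm, fixed. Origin on the bench surface. Its y axis runs along the toothed bar from black knob (-y) to box and fence (+y); -x is the robot's side. Along y, mm: knob -120, pawl hinge -56, pawl pin -6, jaw face 65, box 65 to 160, fence 161 to 179 (50 high).
- hood (a point): Centre of the underside of the white work-light bar fixed over knob and pawl, 170 mm above the bench: 36 (jig x) x 205 (jig y) x 16 mm thick, centred 13 mm to +x and 92 mm to -y of the jig's origin, on two 10 mm posts at jig x 56, y -183 and 0. A tool straight down on the knob strikes it: lean the tool back to the robot's side 35 to 45 degrees. The box is clear of it.
- pawl_pin (a point): Middle of the free part of the pawl's red lift pin: a round pin 10 mm thick along the jig's x, free part 28 mm long, sticking out to the robot's side; 68 mm above the bench when the pawl is down. Pinch it along the jig's y and carry it up round the hinge.
- pawl_hinge (a point): Pawl hinge axis (parallel to the jig's x), fixed to the jig at y -56, 60 mm high. The pin's axis is 50 mm to +y and 8 mm above it with the pawl down.
- pawl (a joint): Pawl angle in rad: 0 down between the teeth (bar blocked), grows as the pin swings up and towards the knob, to 1.1. Clear of the teeth from about 0.25; counts as up from 0.35, 0.5 is a good lift. A stiff hinge: it stays where it is left; about 2 N at the pin moves it.
- knob (a point): Centre of the black upright pull knob on the bar, 22 mm diameter, 34 mm high (from 50 to 84 mm above the bench). Moves with the bar.
- bar (a joint): Bar travel in m: 0 clamped (starts 0 to 0.0025), grows as the knob is drawn along the jig's -y, end stop 0.045; fully back counts from 0.040. Pawl down blocks it at about 0.0035. Takes 3 to 5 N. The 50 mm wide orange jaw has a lip (top 72 mm high) hooked 10 mm over the box, which cannot come out until the bar is back.
- box_center (a point): Centre (half-way up) of the clear closed parts box with brass parts inside and a green tag, 60 (its x) x 95 (its y) x 50 mm high, 0.2 to 0.45 kg; it stands on the base plate (10 mm high) with its x along the jig's x. Grasp it across its 60 mm width.
- mat: Green mat, 140 (its x) x 160 (its y) x 3 mm, fixed to the bench; origin at the centre of its underside. The box belongs on its middle.
- spare: Another such box, 60 x 95 x 50 mm, with a red tag, standing loose on the bench near the mat: leave alone. Origin at the centre of its underside.
- jar: Jar with a yellow cap, 60 mm diameter, 75 mm high, beyond the jig: leave alone. Origin at the centre of its underside.
- driver: Screwdriver lying on the robot's side of the jig: leave alone. Its length runs along its x.
Not all that is in view belongs to the job. What is shaped like the part that bears box_center but blue is not meant.

How it is judged (in metres and radians):
On the way, in this order (a step that is already met when the one before it is completed fails the run):
1. the pawl is swung up clear of the teeth (value of joint pawl above 0.35 rad), for 0.2 s.
2. the bar is drawn fully back, the box still in the clamp (value of joint bar above 0.04 m and distance of box_center from where it was at the start of the episode below 0.04 m), for 0.2 s.
3. the box stands on the mat (x of box_center in the frame of mat between -0.045 and 0.045 m and y of box_center in the frame of mat between -0.055 and 0.055 m and contact force between mat and box above 0.5 N), for 0.2 s.
At the end, for the whole second after the job is handed in: The box stands upright (within 0.1 rad) and at rest on the mat, its centre within 45 mm (mat's x) and 55 mm (mat's y) of the mat's centre; the bar is at 40 mm or more and the pawl at 0.35 rad or more (x of box_center in the frame of mat between -0.045 and 0.045 m and y of box_center in the frame of mat between -0.055 and 0.055 m and height (world z) of box_center between 0.022 and 0.034 m and angle between box_center's own z axis and vertical below 0.1 rad and linear speed of box below 0.02 m/s and value of joint bar above 0.04 m and value of joint pawl above 0.35 rad); the robot touches nothing.
It fails at once if the spare box is shifted by more than 20 mm (distance of spare from where it was at the start of the episode above 0.02 m).
It fails at once if the jar is shifted by more than 20 mm (distance of jar from where it was at the start of the episode above 0.02 m).
It fails at once if the screwdriver is shifted by more than 25 mm (distance of driver from where it was at the start of the episode above 0.025 m).
It fails at once if the box is dropped or thrown (moving over 0.6 m/s while the fingers do not hold it) (linear speed of box above 0.6 m/s and contact force between the fingers and box below 0.1 N).
It also fails if it takes over 70 s, if anything falls off the work surface, if the arm or the gripper's body presses on something with over 40 N, if the wrist force passes 120 N, or if a joint passes its speed limit or range.

## Working session

There is one attempt and no reset: what is moved stays moved. The work goes in short steps, Python scripts to look and compute and a shell command to move; the robot and the scene stay as the last step left them, time stands still between calls to the robot, and variables do not carry over. Pictures are saved under pics/ and viewed, about 8 in all and at most 12, crops included, and the job is handed in when it is done.

```bash
ls; mkdir -p pics; cat > h.py <<'E'
import numpy as np,cv2
from rig import manip
def ray(cam,px):
    c=manip.camera_info(cam);R=np.array(c['R']);t=np.array(c['t'])
    d=R.T@np.array([(px[1]-c['cx'])/c['fx'],(px[0]-c['cy'])/c['fy'],1]);return -R.T@t,d
def at(cam,px,z):
    o,d=ray(cam,px);return o+d*(z-o[2])/d[2]
def proj(cam,X):
    c=manip.camera_info(cam);p=np.array(c['R'])@np.array(X,float)+np.array(c['t']);return np.array([c['fy']*p[1]/p[2]+c['cy'],c['fx']*p[0]/p[2]+c['cx']])
def tri(pa,pb):
    o1,d1=ray('side',pa);o2,d2=ray('top',pb)
    d1/=np.linalg.norm(d1);d2/=np.linalg.norm(d2)
    s=np.linalg.lstsq(np.c_[d1,-d2],o2-o1,rcond=None)[0]
    a=o1+d1*s[0];b=o2+d2*s[1];return (a+b)/2,np.linalg.norm(a-b)
E
python3 - <<'E'
from h import *
np.set_printoptions(precision=1,suppress=True)
ims=[manip.get_image(c) for c in('side','top')]
for c,i in zip(('side','top'),ims): cv2.imwrite(f'pics/{c}0.png',i); k=manip.camera_info(c);print(c,-np.array(k['R']).T@k['t'],k['fx'])
for l in 'jig hood pawl_pin pawl_hinge knob box_center mat spare jar driver'.split():
    for c in('side','top'):
        print(l,c,[(np.round(r['pixel'],1).tolist(),round(r['confidence'],2)) for r in manip.tip_of(c,l)[:3]])
s=manip.state();print(s['time'],s['eef_pos'],s['tcp_rot'],manip.tcp_to_grasp)
E
```

```text
pics
side [ 232.2  804.8 1103.2] 469.6284590179195
top [ 489.7   23.6 1062.8] 407.93325619206234
jig side [([197.4, 333.4], 0.81)]
jig top [([193.5, 358.8], 0.95)]
hood side [([133.9, 330.5], 0.75)]
hood top [([190.1, 359.0], 0.66), ([173.2, 407.7], 0.61)]
pawl_pin side [([178.3, 338.9], 0.41)]
pawl_pin top [([200.2, 368.3], 0.48)]
pawl_hinge side [([168.7, 332.7], 0.66), ([312.3, 318.4], 0.54)]
pawl_hinge top [([186.5, 385.4], 0.62)]
knob side [([153.0, 338.8], 0.92)]
knob top [([178.1, 412.8], 0.87)]
box_center side [([253.3, 380.4], 0.89), ([217.7, 321.1], 0.74)]
box_center top [([198.6, 313.5], 0.81), ([272.8, 301.9], 0.77)]
mat side [([312.2, 320.8], 0.71)]
mat top [([238.7, 218.6], 0.93)]
spare side [([287.6, 253.4], 0.82), ([183.7, 418.2], 0.59)]
spare top [([167.8, 219.1], 0.95)]
jar side [([193.9, 258.8], 0.65)]
jar top [([113.4, 333.0], 0.73)]
driver side [([184.0, 421.8], 0.78)]
driver top [([285.5, 420.7], 0.85)]
1.1 [ 168.2 -627.8  231.3] [[-0.   1.   0.3]
 [ 0.   0.3 -1. ]
 [-1.  -0.  -0. ]] -18.700000000000003
```

View pics/side0.png

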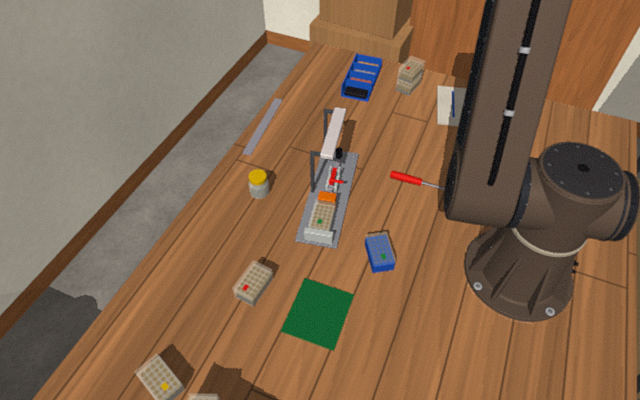

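View pics/top0.png

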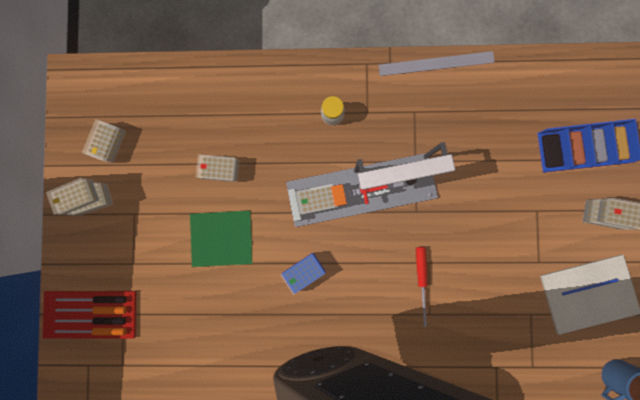

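```bash
python3 - <<'E'
from h import *
np.set_printoptions(precision=1,suppress=True)
P=dict(jig=((197.4,333.4),(193.5,358.8),0),hood=((133.9,330.5),(173.2,407.7),170),pin=((178.3,338.9),(200.2,368.3),68),hinge=((168.7,332.7),(186.5,385.4),60),knob=((153,338.8),(178.1,412.8),67),box=((217.7,321.1),(198.6,313.5),35),blue=((253.3,380.4),(272.8,301.9),25),mat=((312.2,320.8),(238.7,218.6),0),spare=((287.6,253.4),(167.8,219.1),0),jar=((193.9,258.8),(113.4,333),0),driver=((184,421.8),(285.5,420.7),10))
for k,(a,b,z) in P.items(): print(k,at('side',a,z),at('top',b,z),*tri(a,b))
E
```

```text
jig [551.3 -42.7   0. ] [560. -43.   0.] [556.4 -44.5  -3.8] 8.21360409635329
hood [ 600.  -128.5  170. ] [ 592.5 -139.4  170. ] [ 598.6 -139.5  160.5] 10.660238722046824
pin [544.4 -64.3  68. ] [539.  -61.7  68. ] [540.8 -60.5  73.3] 4.265325993078224
hinge [578.5 -99.6  60. ] [ 572.8 -104.6   60. ] [ 576.5 -104.    56.2] 6.9893071159759295
knob [ 584.1 -162.3   67. ] [ 592.2 -170.3   67. ] [ 591.  -173.7   54.1] 5.301442847675481
box [544.9  67.1  35. ] [545.6  73.4  35. ] [544.   72.6  42.5] 2.6213006136315964
blue [353.1 106.8  25. ] [358.5 104.   25. ] [355.8 103.8  19.1] 4.252577411580463
mat [438.  317.2   0. ] [444.1 324.2   0. ] [440.6 321.2   6.4] 7.926620075452127
spare [627.5 323.5   0. ] [630.8 324.5   0. ] [629.2 323.9   0.1] 3.293535537231032
jar [765.5  35.2   0. ] [772.3  22.7   0. ] [776.   22.3 -18.8] 2.5869454963844136
driver [ 318.3 -193.2   10. ] [ 324.4 -196.6   10. ] [ 321.  -199.     2.3] 4.614900108751016
```

The side view shows the jig around (row 200, col 330), the white hood over it, the knob at (153,338), the pin at (180,338) and the mat at (312,320). The top view shows the green-tagged box at (198,313) and the blue look-alike at (272,302). Next I'll fit the jig pose and check it with an overlay.

```bash
cat > fit.py <<'E'
from h import *
from scipy.optimize import least_squares
O=[('side',(197.4,333.4),(0,0,0)),('top',(193.5,358.8),(0,0,0)),('side',(133.9,330.5),(13,-92,170)),('top',(173.2,407.7),(13,-92,170)),
('side',(153,338.8),(0,-121,67)),('top',(178.1,412.8),(0,-121,67)),('side',(217.7,321.1),(0,112.5,35)),('top',(198.6,313.5),(0,112.5,35))]
def W(p,q):
    c,s=np.cos(p[2]),np.sin(p[2]);return np.array([p[0]+c*q[0]-s*q[1],p[1]+s*q[0]+c*q[1],q[2]])
f=lambda p:np.concatenate([proj(c,W(p,q))-a for c,a,q in O])
r=least_squares(f,[555,-43,.18],loss='soft_l1',diff_step=1e-5,x_scale=[10,10,.1]);p=r.x
E
python3 - <<'E'
from fit import *
np.set_printoptions(precision=1,suppress=True)
print(p[:2],np.degrees(p[2]));print(f(p).reshape(-1,2))
for pt,n in(((540.8,-60.5),'pin'),((576.5,-104),'hinge')):
    d=np.array(pt)-p[:2];c,s=np.cos(p[2]),np.sin(p[2]);print(n,d@[c,s],d@[-s,c])
out=[]
for cam,(r0,c0) in(('side',(105,270)),('top',(130,280))):
    im=cv2.imread(f'pics/{cam}0.png')[r0:r0+150,c0:c0+190];im=cv2.resize(im,None,fx=4,fy=4,interpolation=cv2.INTER_CUBIC)
    def P(q): a=(proj(cam,W(p,q))-[r0,c0])*4+2;return tuple(np.int32(a[::-1]))
    for z,b,col in((10,(-60,60,-187.5,187.5),(255,255,0)),(60,(-30,30,65,160),(0,255,0)),(170,(-5,31,-194.5,10.5),(255,0,255))):
        x0,x1,y0,y1=b;cv2.polylines(im,[np.array([P((x,y,z)) for x,y in((x0,y0),(x1,y0),(x1,y1),(x0,y1))])],True,col,1)
    for q in((0,-120,84),(-30,-6,68)): cv2.circle(im,P(q),3,(0,255,255),1)
    out.append(im)
cv2.imwrite('pics/z0.png',np.vstack([cv2.resize(o,None,fx=.5*1,fy=.5) for o in out]) if 0 else cv2.resize(out[0],(760,600)))
cv2.imwrite('pics/z1.png',out[1])
E
```

```text
[564.1 -44.1] 10.08167622976652
[[-1.6 -3.7]
 [-1.6  0.4]
 [-0.2  2.8]
 [-0.2 -3.2]
 [-0.3 -0.2]
 [ 2.9 -2.9]
 [-0.1  0.2]
 [ 0.5  2.7]]
pin -25.805191053353393 -12.052560796769916
hinge 1.7288168324981188 -61.13023810266806
```

View pics/z0.png

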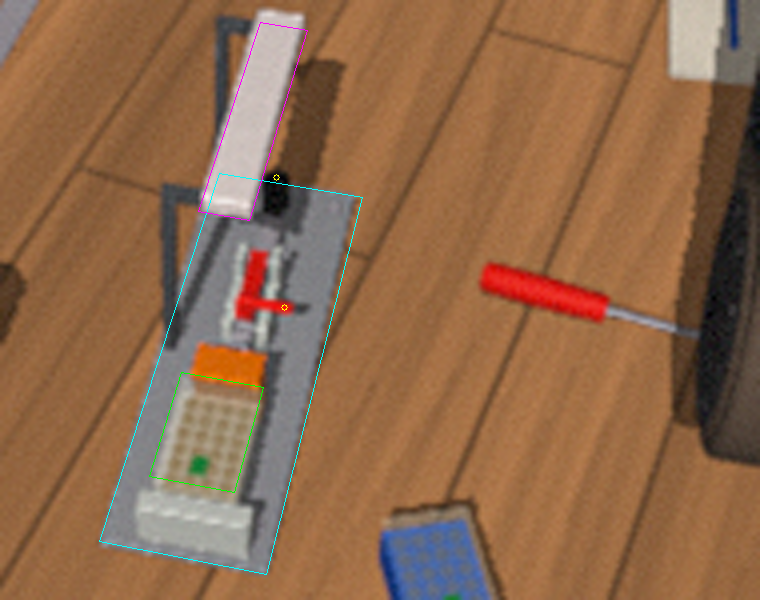

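View pics/z1.png

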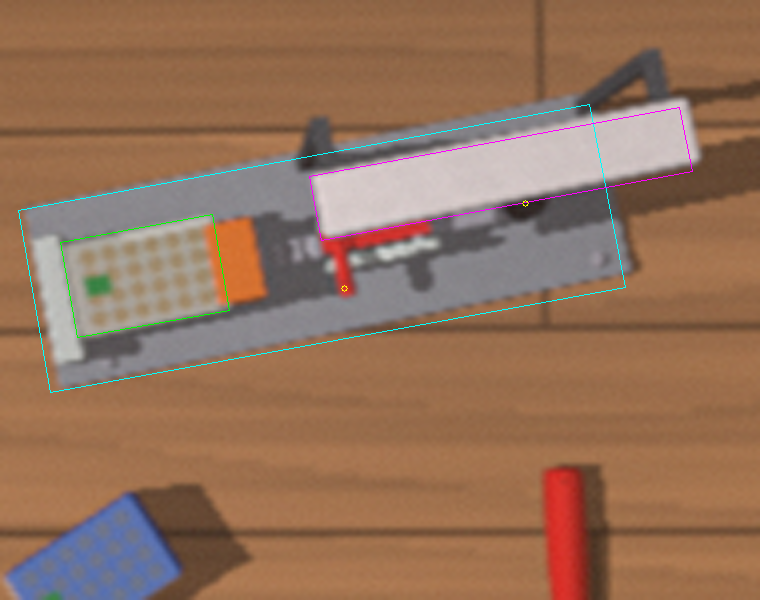

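Overlay: my magenta hood outline used z=170, but its visible top is at 186, and the plate and box in the top view sit about 2 px to -y of the model. I'll refit on the corners I picked by eye.

```bash
cat > fit2.py <<'E'
from fit import *
T=lambda c,r:('top',(r/4+130-.5,c/4+280-.5)); S=lambda c,r:('side',(r/4+105-.5,c/4+270-.5))
O=[(*a,q) for a,q in [(T(633,270),(-60,-187.5,10)),(T(58,390),(-60,187.5,10)),(T(24,213),(60,187.5,10)),
(S(101,541),(60,187.5,10)),(S(267,573),(-60,187.5,10)),(S(360,197),(-60,-187.5,10)),
(T(72,243),(30,160,60)),(T(82,337),(-30,160,60)),(S(237,493),(-30,160,60)),
(T(311,177),(31,10.5,186)),(T(687,98),(31,-194.5,186)),(T(700,158),(-5,-194.5,186)),(T(323,238),(-5,10.5,186)),
(S(304,17),(-5,-194.5,186)),(S(250,220),(-5,10.5,186)),(S(200,212),(31,10.5,186))]]
f=lambda p:np.concatenate([proj(c,W(p,q))-a for c,a,q in O])
p=least_squares(f,p,loss='soft_l1',diff_step=1e-5,x_scale=[10,10,.1]).x
E
python3 - <<'E'
from fit2 import *
np.set_printoptions(precision=1,suppress=True)
print(p[:2],np.degrees(p[2]));print(np.c_[f(p).reshape(-1,2)].tolist())
for n,q in dict(pin=(-26,-6,68),hinge=(0,-56,60),knob=(0,-121,67),box=(0,112.5,35)).items():
    print(n,W(p,q),proj('side',W(p,q)),proj('top',W(p,q)))
E
```

```text
[565.2 -45.2] 10.816347815099334
[[2.9260397745592, -1.3169292358956], [1.1010528879239985, -0.9331363001458044], [-0.07290110735428357, -1.137877762928781], [0.12916924719405642, 0.12944421215183866], [-0.006831836071427233, 0.6678198568856146], [-0.3742850998490894, -0.21141059617383462], [0.24231736237541668, -2.3963930225359036], [0.5835116214588538, -0.2946944725687217], [-0.4039738392148138, -0.10446553367381739], [-1.5183034389968384, 0.2427359538534688], [-0.4543739797868511, 0.21009779530209016], [0.9224968036243695, 0.523383499175452], [-0.42853059044472275, 0.5579305022877747], [-1.3007014681355855, -0.015858309904160706], [-4.327158053516598, -0.29360562585918615], [-4.396087005584292, -0.670273799393442]]
pin [540.8 -55.9  68. ] [180.6 339. ] [199.5 365.9]
hinge [ 575.7 -100.2   60. ] [168.9 333.6] [185.3 383.6]
knob [ 587.9 -164.    67. ] [152.3 337.9] [179.9 410.2]
box [544.1  65.3  35. ] [217.3 321.6] [199.2 316.7]
```

```bash
python3 -m creep '{"delta_pos":[[2.05,3.52,0],[2.05,3.52,0],[2.05,3.52,0],[2.05,3.52,0],[2.05,3.52,0]],"rotation":[[0,0,0],[0,0,0],[0,0,0],[0,0,0],[0,0,0]]}' 5; python3 -m creep '{"delta_pos":[[2.05,3.52,0],[2.05,3.52,0],[2.05,3.52,0],[2.05,3.52,0],[2.05,3.52,0]],"rotation":[[0,0,0],[0,0,0],[0,0,0],[0,0,0],[0,0,0]]}'
python3 - <<'E'
from h import *
from scipy.spatial.transform import Rotation as Ro
s=manip.state();R=np.array(s['tcp_rot']);print(s['time'],s['eef_pos'],s['qpos'],s['grip_width'])
y=np.radians(10.8);l=np.radians(40);j=np.array([np.cos(y),np.sin(y),0])
x=np.sin(l)*j-np.cos(l)*np.array([0,0,1]);z=np.array([np.sin(y),-np.cos(y),0]);T=np.c_[x,np.cross(z,x),z]
print(Ro.from_matrix(T@R.T).as_rotvec(degrees=True))
E
```

```text
time: 1.52
eef_pos: [271.2, -450.2, 231.3]
tcp_rot: [[0.0, 0.966, 0.258], [-0.0, 0.258, -0.966], [-1.0, 0.0, 0.0]]
force: [0.6, 0.1, 1.5]
grip_width: 0.58
time: 1.93
eef_pos: [373.8, -274.1, 231.6]
tcp_rot: [[0.001, 0.966, 0.258], [-0.0, 0.258, -0.966], [-1.0, 0.0, 0.001]]
force: [1.3, -0.9, 0.6]
grip_width: 0.587
1.9333 [ 373.83329236 -274.1381431   231.56335442] [-4.00013437e+01  1.25385297e+01  1.15028796e+02  8.28050629e-04
  5.23943621e+01  3.50171338e+01] 0.5872949055986711
[  8.94941149 -38.97165433  -3.99915124]
```

```bash
python3 -m creep '{"delta_pos":[[2.05,3.5,0],[2.05,3.5,0],[2.05,3.5,0],[2.05,3.5,0],[2.05,3.5,0]],"rotation":[[1.5,-6.5,-0.7],[1.5,-6.5,-0.7],[1.5,-6.5,-0.7],[1.5,-6.5,-0.7],[1.5,-6.5,-0.6]]}'; python3 -m creep '{"delta_pos":[[2.05,3.5,0],[0,0,-3],[0,0,-3],[0,0,-3],[0,0,0]],"rotation":[[1.5,-6.5,-0.6],[0,0,0],[0,0,0],[0,0,0],[0,0,0]]}' 
python3 - <<'E'
from fit2 import *
np.set_printoptions(precision=1,suppress=True)
s=manip.state();print(s['time'],s['eef_pos'],np.array(s['tcp_rot']),s['qpos'])
out=[]
for cam in('side','top'):
    im=manip.get_image(cam);u=proj(cam,W(p,(-20,-40,80)));r0,c0=(u-[37,47]).astype(int)
    print(cam,[(np.round(r['pixel'],1).tolist(),round(r['confidence'],2)) for r in manip.tip_of(cam,'pawl_pin')[:2]])
    im=cv2.resize(im[r0:r0+75,c0:c0+95],None,fx=4,fy=4,interpolation=cv2.INTER_CUBIC)
    for X,col in((s['eef_pos'],(0,255,0)),(W(p,(-26,-6,68)),(0,255,255)),(W(p,(0,-121,84)),(255,0,0))):
        a=(proj(cam,X)-[r0,c0])*4+2;cv2.circle(im,tuple(np.int32(a[::-1])),4,col,1)
    out.append(im)
cv2.imwrite('pics/p1.png',np.hstack(out))
E
```

```text
time: 2.35
eef_pos: [462.6, -122.7, 231.7]
tcp_rot: [[0.47, 0.856, 0.215], [0.105, 0.188, -0.977], [-0.877, 0.481, -0.001]]
force: [1.2, 1.5, -0.1]
grip_width: 0.584
time: 2.77
eef_pos: [475.4, -103.4, 163.5]
tcp_rot: [[0.516, 0.828, 0.221], [0.128, 0.181, -0.975], [-0.847, 0.531, -0.013]]
force: [-0.8, 1.6, 0.1]
grip_width: 0.583
2.7667 [ 475.4 -103.4  163.5] [[ 0.5  0.8  0.2]
 [ 0.1  0.2 -1. ]
 [-0.8  0.5 -0. ]] [-33.4  15.3 139.1  83.9  23.2 -34.7]
side [([178.8, 337.5], 0.68), ([134.0, 333.6], 0.38)]
top [([197.5, 365.6], 0.68)]
```

View pics/p1.png

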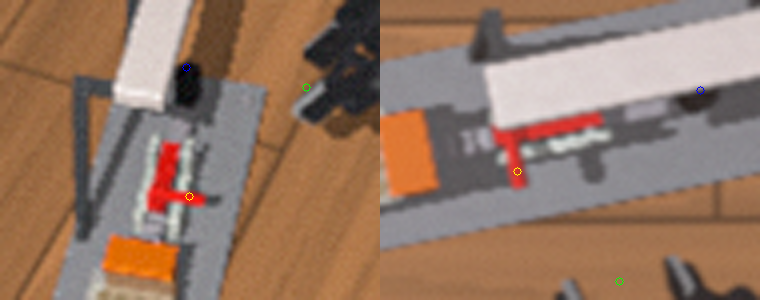

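Both views put the fitted pin (yellow mark; side ≈(190,197), top ≈(517,171) in the crop) on the red pin. The lean is passing close to the wrist singularity, so it lagged. I'll compute what's left to go.

```bash
cat > rem.py <<'E'
import sys
from fit2 import *
from scipy.spatial.transform import Rotation as Ro
def rem(q,back,lean=40):
    np.set_printoptions(precision=2,suppress=True)
    s=manip.state();R=np.array(s['tcp_rot']);y=p[2];l=np.radians(lean);j=np.array([np.cos(y),np.sin(y),0])
    x=np.sin(l)*j-np.cos(l)*np.array([0,0,1]);z=np.array([np.sin(y),-np.cos(y),0]);T=np.c_[x,np.cross(z,x),z]
    X=W(p,q)-back*x
    print('t',s['time'],'q',np.array(s['qpos']),'\nrot',Ro.from_matrix(T@R.T).as_rotvec(degrees=True),'dpos cm',(X-s['eef_pos'])/10,'f',np.array(s['force']),'g',s['grip_width'],'tool axis',x)
if __name__=='__main__': rem(eval(sys.argv[1]),float(sys.argv[2]),float(sys.argv[3]) if len(sys.argv)>3 else 40)
E
python3 -m creep '{"delta_pos":[[0,0,0],[0,0,0],[0,0,0]],"rotation":[[0,0,0],[0,0,0],[0,0,0]]}'; python3 rem.py '(-26,-6,68)' 70
```

```text
time: 3.22
eef_pos: [476.7, -104.1, 166.9]
tcp_rot: [[0.519, 0.826, 0.221], [0.126, 0.182, -0.975], [-0.845, 0.534, -0.01]]
force: [0.3, -0.1, 0.4]
grip_width: 0.588
t 3.2167 q [-33.45  14.86 138.96  83.19  23.23 -33.84] 
rot [ 1.01 -7.66 -1.99] dpos cm [ 1.99  3.97 -4.52] f [ 0.34 -0.08  0.45] g 0.5876305789543121 tool axis [ 0.63  0.12 -0.77]
```

```bash
python3 -m creep '{"delta_pos":[[0.4,0.8,0],[0.4,0.8,0],[0.4,0.8,-1],[0.4,0.8,-1],[0.4,0.8,-1]],"rotation":[[0.2,-1.5,-0.4],[0.2,-1.5,-0.4],[0.2,-1.5,-0.4],[0.2,-1.5,-0.4],[0.2,-1.5,-0.4]]}';python3 -m creep '{"delta_pos":[[0,0,-1.3],[0,0,0]],"rotation":[[0,0,0],[0,0,0]]}'; python3 rem.py '(-26,-6,68)' 70
```

```text
time: 3.63
eef_pos: [496.2, -65.7, 139.4]
tcp_rot: [[0.626, 0.757, 0.189], [0.121, 0.145, -0.982], [-0.771, 0.637, -0.001]]
force: [1.9, 0.4, -1.1]
grip_width: 0.583
time: 3.8
eef_pos: [494.8, -64.3, 124.0]
tcp_rot: [[0.621, 0.76, 0.191], [0.125, 0.144, -0.982], [-0.774, 0.634, -0.006]]
force: [0.3, 0.5, -0.7]
grip_width: 0.588
t 3.8 q [-28.88  25.47 146.73 132.37  33.7  -80.35] 
rot [-0.21 -0.72 -0.19] dpos cm [ 0.18 -0.01 -0.24] f [ 0.26  0.48 -0.73] g 0.5880661282281187 tool axis [ 0.63  0.12 -0.77]
```

```bash
python3 -m creep '{"delta_pos":[[1.06,0.2,-1.3],[1.06,0.2,-1.3],[1.06,0.2,-1.3],[1.06,0.2,-1.3],[1.06,0.2,-1.3]],"rotation":[[0,-0.1,0],[0,-0.1,0],[0,-0.1,0],[0,-0.1,0],[0,-0.1,0]]}';python3 -m creep '{"delta_pos":[[0,0,0],[0,0,0]],"rotation":[[0,0,0],[0,0,0]]}'; python3 rem.py '(-26,-6,68)' -11
python3 - <<'E'
from fit2 import *
out=[]
s=manip.state()
for cam in('side','top'):
    im=manip.get_image(cam);u=proj(cam,W(p,(-20,-40,80)));r0,c0=(u-[37,47]).astype(int)
    im=cv2.resize(im[r0:r0+75,c0:c0+95],None,fx=4,fy=4,interpolation=cv2.INTER_CUBIC)
    a=(proj(cam,s['eef_pos'])-[r0,c0])*4+2;cv2.circle(im,tuple(np.int32(a[::-1])),4,(0,255,0),1)
    out.append(im)
cv2.imwrite('pics/p2.png',np.hstack(out))
E
```

```text
time: 4.22
eef_pos: [549.7, -54.8, 61.1]
tcp_rot: [[0.631, 0.752, 0.191], [0.125, 0.144, -0.982], [-0.766, 0.643, -0.003]]
force: [-0.2, -0.2, 0.3]
grip_width: 0.589
time: 4.38
eef_pos: [548.7, -54.5, 60.9]
tcp_rot: [[0.629, 0.753, 0.192], [0.126, 0.145, -0.981], [-0.767, 0.642, -0.004]]
force: [-0.8, 0.8, 0.8]
grip_width: 0.585
t 4.3833 q [-23.1   37.61 142.7  145.81  40.19 -89.94] 
rot [-0.2  -0.11 -0.23] dpos cm [-0.09 -0.01 -0.14] f [-0.76  0.84  0.77] g 0.5851891767170269 tool axis [ 0.63  0.12 -0.77]
```

View pics/p2.png

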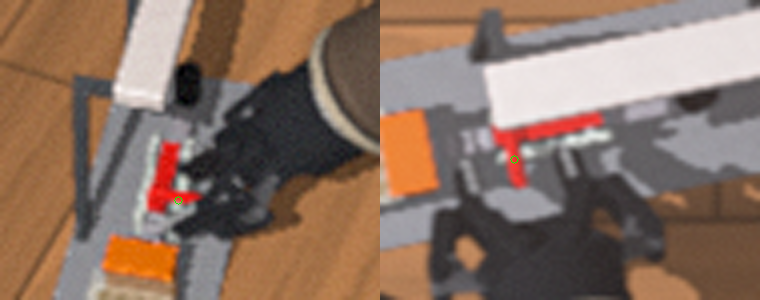

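The pin lies between the pads in both views (crop positions: side ≈(180,198), top ≈(515,165)). Closing.

```bash
python3 -m creep '{"delta_pos":[[0,0,-0.1],[0,0,0],[0,0,0],[0,0,0],[0,0,0]],"rotation":[[0,0,0],[0,0,0],[0,0,0],[0,0,0],[0,0,0]]}' 0 30;python3 -m creep '{"delta_pos":[[0,0,0],[0,0,0],[0,0,0]],"rotation":[[0,0,0],[0,0,0],[0,0,0]]}'
```

```text
time: 4.9
eef_pos: [548.6, -55.2, 60.1]
tcp_rot: [[0.63, 0.753, 0.19], [0.124, 0.144, -0.982], [-0.766, 0.642, -0.002]]
force: [-3.0, -3.9, 6.3]
grip_width: 0.101
time: 5.15
eef_pos: [548.6, -55.2, 60.0]
tcp_rot: [[0.63, 0.753, 0.19], [0.124, 0.144, -0.982], [-0.766, 0.642, -0.002]]
force: [-4.1, -3.9, 7.5]
grip_width: 0.099
```

```bash
python3 -m creep '{"delta_pos":[[0.03,-0.18,0.74],[0.05,-0.27,0.7],[0.07,-0.38,0.65],[0.09,-0.47,0.59],[0.03,-0.17,0.18]],"rotation":[[0,0,0],[0,0,0],[0,0,0],[0,0,0],[0,0,0]]}';python3 -m creep '{"delta_pos":[[0,0,0],[0,0,0],[0,0,0]],"rotation":[[0,0,0],[0,0,0],[0,0,0]]}'
```

```text
time: 5.57
eef_pos: [550.8, -68.6, 89.5]
tcp_rot: [[0.63, 0.752, 0.194], [0.126, 0.147, -0.981], [-0.766, 0.643, -0.002]]
force: [-5.6, 15.9, 9.2]
grip_width: 0.098
time: 5.82
eef_pos: [550.8, -68.2, 89.2]
tcp_rot: [[0.63, 0.752, 0.194], [0.127, 0.147, -0.981], [-0.766, 0.643, -0.003]]
force: [-4.8, 12.8, 12.3]
grip_width: 0.105
```

```bash
python3 -m creep '{"delta_pos":[[0,0,0],[0,0,0],[0,0,0],[0,0,0],[0,0,0]],"rotation":[[0,0,0],[0,0,0],[0,0,0],[0,0,0],[0,0,0]]}' 4.5; python3 -m creep '{"delta_pos":[[-0.9,-0.17,1.0],[-1.2,-0.23,1.0],[-1.2,-0.23,1.0],[-1.2,-0.23,0.8],[-1.2,-0.23,0.8]],"rotation":[[0,0,0],[0,0,0],[0,0,0],[0,0,0],[0,0,0]]}'; python3 rem.py '(0,-121,72)' 70
python3 - <<'E'
from fit2 import *
out=[]
for cam in('side','top'):
    im=manip.get_image(cam);u=proj(cam,W(p,(-20,-60,80)));r0,c0=(u-[37,47]).astype(int)
    print(cam,[(l,np.round(r['pixel'],1).tolist(),round(r['confidence'],2)) for l in('pawl_pin','knob') for r in manip.tip_of(cam,l)[:1]],proj(cam,W(p,(0,-121,67))))
    im=cv2.resize(im[r0:r0+75,c0:c0+95],None,fx=4,fy=4,interpolation=cv2.INTER_CUBIC)
    a=(proj(cam,W(p,(0,-121,67)))-[r0,c0])*4+2;cv2.circle(im,tuple(np.int32(a[::-1])),4,(0,255,255),1)
    out.append(im)
cv2.imwrite('pics/p3.png',np.hstack(out))
E
```

```text
time: 6.23
eef_pos: [551.2, -69.8, 88.3]
tcp_rot: [[0.63, 0.753, 0.19], [0.124, 0.145, -0.982], [-0.767, 0.642, -0.002]]
force: [0.4, 0.6, 0.4]
grip_width: 0.526
time: 6.65
eef_pos: [493.6, -80.7, 134.6]
tcp_rot: [[0.63, 0.753, 0.191], [0.124, 0.145, -0.982], [-0.767, 0.642, -0.002]]
force: [-0.1, -0.3, -0.4]
grip_width: 0.525
t 6.65 q [-32.06  23.93 146.05 126.67  33.22 -77.23] 
rot [-0.12 -0.1  -0.18] dpos cm [ 5.01 -9.18 -0.9 ] f [-0.08 -0.31 -0.38] g 0.5253121837098458 tool axis [ 0.63  0.12 -0.77]
side [('pawl_pin', [168.5, 340.5], 0.53), ('knob', [153.3, 338.3], 0.73)] [152.28628171 337.86154193]
top [('pawl_pin', [197.9, 372.3], 0.7), ('knob', [178.0, 408.9], 0.6)] [179.89065097 410.21375109]
```

View pics/p3.png

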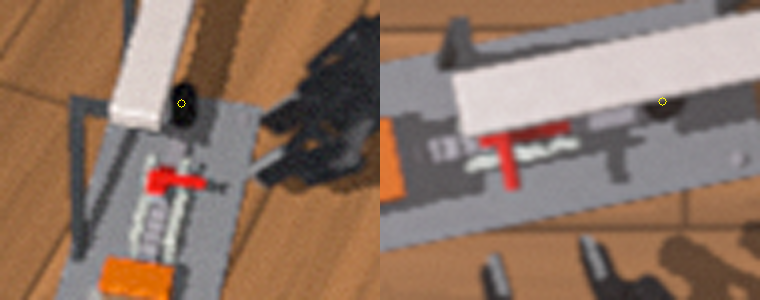

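The pawl is clearly up (pin at side (168,340), top (198,372)), and the fitted knob mark sits on the black knob in both views. Moving to the knob.

```bash
python3 -m creep '{"delta_pos":[[1.0,-3.1,0],[2.0,-3.1,-0.3],[2.0,-3.0,-0.6],[0,0,0],[0,0,0]],"rotation":[[0,0,0],[0,0,0],[0,0,0],[0,0,0],[0,0,0]]}'; python3 rem.py '(0,-121,72)' 70; python3 rem.py '(0,-121,72)' -10
python3 - <<'E'
from fit2 import *
X,e=tri((168.5,340.5),(197.9,372.3));d=X-[*p[:2],0];c,s=np.cos(p[2]),np.sin(p[2]);y,z=-s*d[0]+c*d[1]+56,X[2]-60
print('pin',X,e,'angle',np.arctan2(z,y)-np.arctan2(8,50))
E
```

```text
time: 7.37
eef_pos: [545.6, -174.1, 124.5]
tcp_rot: [[0.63, 0.753, 0.19], [0.124, 0.144, -0.982], [-0.766, 0.642, -0.002]]
force: [-0.6, 0.8, -0.1]
grip_width: 0.524
t 7.3667 q [-39.8   28.08 134.89 108.09  31.62 -64.13] 
rot [-0.11 -0.06 -0.14] dpos cm [-0.19  0.16  0.11] f [-0.65  0.83 -0.13] g 0.5238480459561748 tool axis [ 0.63  0.12 -0.77]
t 7.3667 q [-39.8   28.08 134.89 108.09  31.62 -64.13] 
rot [-0.11 -0.06 -0.14] dpos cm [ 4.86  1.13 -6.02] f [-0.65  0.83 -0.13] g 0.5238480459561748 tool axis [ 0.63  0.12 -0.77]
pin [542.29111648 -67.63378652 108.08213689] 0.15928813069843648 angle 0.7403531977892439
```

```bash
python3 -m creep '{"delta_pos":[[0.97,0.23,-1.2],[0.97,0.23,-1.2],[0.97,0.23,-1.2],[0.97,0.23,-1.2],[0.97,0.23,-1.2]],"rotation":[[0,0,0],[0,0,0],[0,0,0],[0,0,0],[0,0,0]]}'; python3 -m creep '{"delta_pos":[[0,0,0],[0,0,0],[0,0,0],[0,0,0],[0,0,0]],"rotation":[[0,0,0],[0,0,0],[0,0,0],[0,0,0],[0,0,0]]}' 0 30;python3 -m creep '{"delta_pos":[[0,0,0],[0,0,0]],"rotation":[[0,0,0],[0,0,0]]}' ; python3 rem.py '(0,-121,72)' -10
```

```text
time: 7.78
eef_pos: [592.6, -159.6, 64.0]
tcp_rot: [[0.629, 0.754, 0.191], [0.125, 0.145, -0.981], [-0.767, 0.641, -0.003]]
force: [0.5, 0.1, 0.9]
grip_width: 0.527
time: 8.2
eef_pos: [592.8, -162.5, 65.1]
tcp_rot: [[0.629, 0.754, 0.188], [0.122, 0.144, -0.982], [-0.768, 0.641, -0.002]]
force: [16.4, -12.3, -24.2]
grip_width: 0.245
time: 8.37
eef_pos: [592.8, -162.6, 65.1]
tcp_rot: [[0.629, 0.754, 0.188], [0.122, 0.144, -0.982], [-0.767, 0.641, -0.002]]
force: [16.4, -11.5, -24.9]
grip_width: 0.243
t 8.3667 q [-34.27  37.18 131.81 123.1   32.91 -75.42] 
rot [-0.06 -0.14 -0.04] dpos cm [ 0.14 -0.02 -0.08] f [ 16.4  -11.51 -24.89] g 0.24329415763461998 tool axis [ 0.63  0.12 -0.77]
```

```bash
python3 -m creep '{"delta_pos":[[0.15,-0.75,0],[0.15,-0.75,0],[0.15,-0.75,0],[0.15,-0.75,0],[0.15,-0.75,0]],"rotation":[[0,0,0],[0,0,0],[0,0,0],[0,0,0],[0,0,0]]}'; python3 -m creep '{"delta_pos":[[0.14,-0.75,0],[0,0,0],[0,0,0],[0,0,0]],"rotation":[[0,0,0],[0,0,0],[0,0,0],[0,0,0]]}'; python3 rem.py '(0,-166,72)' -10
```

```text
time: 8.78
eef_pos: [599.5, -197.6, 65.1]
tcp_rot: [[0.629, 0.753, 0.192], [0.126, 0.145, -0.981], [-0.767, 0.641, -0.003]]
force: [11.7, 7.7, -13.5]
grip_width: 0.243
time: 9.12
eef_pos: [601.2, -205.9, 65.2]
tcp_rot: [[0.629, 0.754, 0.191], [0.124, 0.145, -0.982], [-0.767, 0.641, -0.003]]
force: [11.8, -0.0, -15.7]
grip_width: 0.242
t 9.1167 q [-38.36  37.79 127.85 113.56  32.16 -69.  ] 
rot [-0.12 -0.14 -0.18] dpos cm [ 0.15 -0.11 -0.09] f [ 11.77  -0.03 -15.68] g 0.2416237397241999 tool axis [ 0.63  0.12 -0.77]
```

```bash
python3 -m creep '{"delta_pos":[[0.06,-0.3,0],[0.02,-0.1,0],[0,0,0]],"rotation":[[0,0,0],[0,0,0],[0,0,0]]}'; python3 -m creep '{"delta_pos":[[0,0,0],[0,0,0],[0,0,0],[0,0,0]],"rotation":[[0,0,0],[0,0,0],[0,0,0],[0,0,0]]}' 4.8; python3 -m creep '{"delta_pos":[[-0.95,-0.18,1.15],[-0.95,-0.18,1.15],[-0.95,-0.18,1.15],[-0.95,-0.18,1.15],[-0.95,-0.18,1.15]],"rotation":[[0,0,0],[0,0,0],[0,0,0],[0,0,0],[0,0,0]]}'; python3 -m creep '{"delta_pos":[[-3,0.5,1.15],[-3,0.5,3],[-2,2,3],[0,0,0]],"rotation":[[0,0,0],[0,0,0],[0,0,0],[0,0,0]]}'
python3 - <<'E'
from fit2 import *
s=manip.state();print(s['time'],s['eef_pos'],s['qpos'])
out=[]
for cam in('side','top'):
    im=manip.get_image(cam);u=proj(cam,W(p,(-20,-10,80)));r0,c0=(u-[50,47]).astype(int)
    print(cam,[(l,np.round(r['pixel'],1).tolist(),round(r['confidence'],2)) for l in('pawl_pin','knob','box_center') for r in manip.tip_of(cam,l)[:2]],proj(cam,W(p,(0,-165,67))))
    im=cv2.resize(im[r0:r0+100,c0:c0+95],None,fx=4,fy=4,interpolation=cv2.INTER_CUBIC)
    a=(proj(cam,W(p,(0,-165,67)))-[r0,c0])*4+2;cv2.circle(im,tuple(np.int32(a[::-1])),4,(0,255,255),1)
    for q in((-30,65,60),(30,65,60),(30,160,60),(-30,160,60)):
        a=(proj(cam,W(p,q))-[r0,c0])*4+2;cv2.circle(im,tuple(np.int32(a[::-1])),3,(255,0,255),1)
    out.append(im)
cv2.imwrite('pics/p4.png',np.hstack(out))
E
```

```text
time: 9.37
eef_pos: [601.4, -207.2, 65.1]
tcp_rot: [[0.629, 0.753, 0.194], [0.128, 0.146, -0.981], [-0.767, 0.642, -0.005]]
force: [9.5, 15.4, -10.1]
grip_width: 0.242
time: 9.7
eef_pos: [602.2, -210.1, 65.6]
tcp_rot: [[0.63, 0.753, 0.191], [0.124, 0.145, -0.982], [-0.767, 0.642, -0.002]]
force: [0.0, 0.7, -0.2]
grip_width: 0.557
time: 10.12
eef_pos: [554.2, -219.2, 123.3]
tcp_rot: [[0.63, 0.753, 0.19], [0.124, 0.145, -0.982], [-0.767, 0.642, -0.002]]
force: [0.4, 0.1, -0.2]
grip_width: 0.56
time: 10.45
eef_pos: [472.9, -187.1, 197.8]
tcp_rot: [[0.632, 0.751, 0.19], [0.122, 0.146, -0.982], [-0.765, 0.644, 0.0]]
force: [0.3, -0.8, 0.4]
grip_width: 0.563
10.45 [ 472.94529843 -187.07421468  197.78150614] [-49.54155521  15.36560246 137.58596913  83.32573333  34.32221437
 -45.46365348]
side [('pawl_pin', [171.6, 339.6], 0.5), ('knob', [143.8, 344.6], 0.83), ('box_center', [215.6, 322.0], 0.98), ('box_center', [252.3, 378.2], 0.64)] [142.60721365 340.55739101]
top [('pawl_pin', [199.4, 371.2], 0.61), ('knob', [176.0, 429.4], 0.97), ('box_center', [272.7, 300.9], 0.94), ('box_center', [196.9, 314.3], 0.87)] [176.36251846 428.04336211]
```

View pics/p4.png

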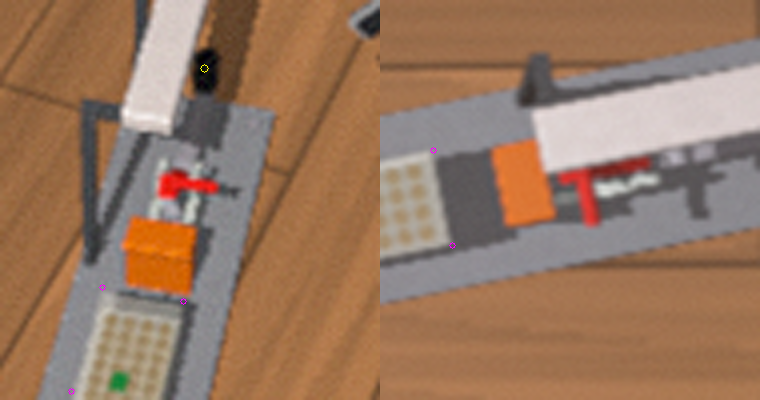

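The box is free of the jaw. The bar hit its stop with 15 N, knob seen at (143.8,344.6) against a predicted (142.6,340.6), and the pawl is still up. Next I straighten the tool and turn it for the box.

```bash
python3 -m creep '{"delta_pos":[[0,1,1],[0,1,1],[0,1,1],[0,1,1],[0,1,1]],"rotation":[[-0.75,3.9,0],[-0.75,3.9,0],[-0.75,3.9,0],[-0.75,3.9,0],[-0.75,3.9,0]]}' 8.5; python3 -m creep '{"delta_pos":[[1,3,0],[1,3,0],[1,3,0],[1,3,0],[1,3,0]],"rotation":[[-0.75,3.9,0],[-0.75,3.9,0],[-0.75,3.9,0],[-0.75,3.9,0],[-0.75,3.9,0]]}'; python3 rem.py '(0,112.5,200)' 0 0
```

```text
time: 11.27
eef_pos: [475.2, -151.9, 221.3]
tcp_rot: [[0.449, 0.871, 0.201], [0.114, 0.167, -0.979], [-0.886, 0.463, -0.024]]
force: [-0.3, 0.3, -0.3]
grip_width: 0.994
time: 11.68
eef_pos: [509.5, -44.5, 219.7]
tcp_rot: [[0.222, 0.955, 0.199], [0.085, 0.184, -0.979], [-0.971, 0.234, -0.04]]
force: [0.6, -0.7, 0.3]
grip_width: 0.994
t 11.6833 q [-14.12  11.9  119.92  12.94  37.58  55.13] 
rot [-4.88 12.84 -0.39] dpos cm [ 3.46 10.99 -1.97] f [ 0.57 -0.67  0.32] g 0.9937404567975825 tool axis [ 0.  0. -1.]
```

```bash
python3 -m creep '{"delta_pos":[[0.7,2.2,0],[0.7,2.2,0],[0.7,2.2,0],[0.7,2.2,0],[0.7,2.2,0]],"rotation":[[-2.45,6.4,-0.2],[-2.45,6.4,-0.2],[0,0,7],[0,0,7],[0,0,7]]}';python3 -m creep '{"delta_pos":[[0,0,0],[0,0,0],[0,0,0],[0,0,0],[0,0,0]],"rotation":[[0,0,7],[0,0,7],[0,0,7],[0,0,7],[0,0,7]]}';python3 -m creep '{"delta_pos":[[0,0,0],[0,0,0],[0,0,0],[0,0,0],[0,0,0]],"rotation":[[0,0,7],[0,0,7],[0,0,7],[0,0,7],[0,0,6]]}'
cat > rb.py <<'E'
from fit2 import *
from scipy.spatial.transform import Rotation as Ro
np.set_printoptions(precision=2,suppress=True)
def rb(xyz,yaw):
    s=manip.state();R=np.array(s['tcp_rot']);x=np.array([0,0,-1.]);z=np.array([np.cos(yaw),np.sin(yaw),0]);T=np.c_[x,np.cross(z,x),z]
    print(s['time'],np.array(s['qpos']),s['eef_pos'],'rot',Ro.from_matrix(T@R.T).as_rotvec(degrees=True),'dpos cm',(np.array(xyz)-s['eef_pos'])/10)
E
python3 - <<'E'
from rb import *
X,e=tri((215.6,322.),(196.9,314.3));print(X,e)
rb(W(p,(0,112.5,100)),p[2])
E
```

```text
time: 12.1
eef_pos: [543.5, 63.3, 218.6]
tcp_rot: [[0.016, 0.844, 0.536], [0.022, 0.536, -0.844], [-1.0, 0.025, -0.01]]
force: [0.3, 0.2, -0.6]
grip_width: 0.992
time: 12.52
eef_pos: [543.0, 61.8, 218.8]
tcp_rot: [[-0.0, 0.385, 0.923], [0.029, 0.923, -0.385], [-1.0, 0.026, -0.011]]
force: [-0.3, 0.9, -0.4]
grip_width: 0.997
time: 12.93
eef_pos: [543.0, 61.6, 218.8]
tcp_rot: [[-0.016, -0.197, 0.98], [0.025, 0.98, 0.197], [-1.0, 0.028, -0.011]]
force: [-0.1, 0.3, -0.3]
grip_width: 0.997
[545.39  69.56  48.42] 7.844928684127266
12.9333 [  2.29  20.48 105.29   1.8   55.13 -10.13] [543.03  61.63 218.85] rot [-1.45 -0.93 -0.56] dpos cm [  0.11   0.37 -11.88]
```

```bash
python3 -m creep '{"delta_pos":[[0.2,0.5,-2.4],[0,0,-2.4],[0,0,-2.4],[0,0,-2.4],[0,0,-2.4]],"rotation":[[-1.45,-0.9,-0.5],[0,0,0],[0,0,0],[0,0,0],[0,0,0]]}'
python3 - <<'E'
from rb import *
rb([545,67,22],p[2])
s=manip.state();R=np.array(s['tcp_rot']);out=[]
for cam in('side','top'):
    im=manip.get_image(cam);u=proj(cam,W(p,(0,112,60)));r0,c0=(u-[50,47]).astype(int)
    im=cv2.resize(im[r0:r0+100,c0:c0+95],None,fx=4,fy=4,interpolation=cv2.INTER_CUBIC)
    a=(proj(cam,s['eef_pos'])-[r0,c0])*4+2;cv2.circle(im,tuple(np.int32(a[::-1])),4,(0,255,255),1)
    out.append(im)
cv2.imwrite('pics/p5.png',np.hstack(out))
E
```

```text
time: 13.35
eef_pos: [544.8, 66.7, 97.9]
tcp_rot: [[0.0, -0.183, 0.983], [-0.0, 0.983, 0.183], [-1.0, -0.0, 0.0]]
force: [0.1, -0.3, -0.6]
grip_width: 0.995
13.35 [  3.82  29.58 111.63  -0.01  38.79  -6.69] [544.78  66.71  97.93] rot [0.01 0.   0.3 ] dpos cm [ 0.02  0.03 -7.59]
```

View pics/p5.png

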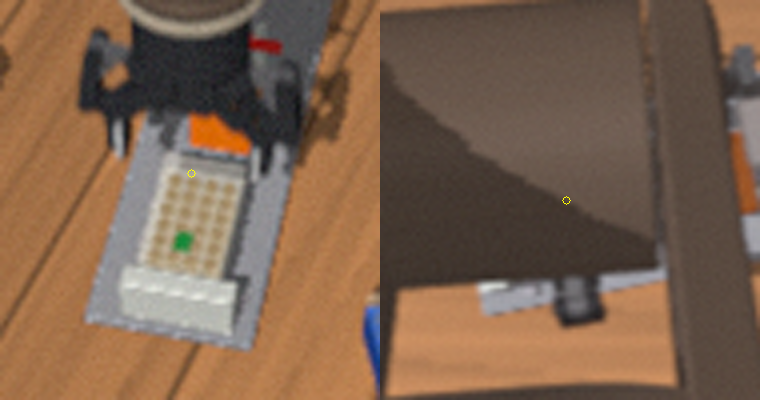

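The fingers straddle the box: the tips at crop (120,150) and (265,165) lie either side of it. Descend and grip.

```bash
python3 -m creep '{"delta_pos":[[0,0,-1.5],[0,0,-1.5],[0,0,-1.5],[0,0,-1.5],[0,0,-1.5]],"rotation":[[0,0,0],[0,0,0],[0,0,0],[0,0,0],[0,0,0]]}'; python3 -m creep '{"delta_pos":[[0,0,0],[0,0,0],[0,0,0],[0,0,0],[0,0,0]],"rotation":[[0,0,0],[0,0,0],[0,0,0],[0,0,0],[0,0,0]]}' 0 50;python3 -m creep '{"delta_pos":[[0,0,0],[0,0,0],[0,0,0.5],[0,0,1],[0,0,1]],"rotation":[[0,0,0],[0,0,0],[0,0,0],[0,0,0],[0,0,0]]}'
```

```text
time: 13.87
eef_pos: [545.8, 66.5, 25.2]
tcp_rot: [[0.002, -0.182, 0.983], [-0.0, 0.983, 0.182], [-1.0, -0.001, 0.002]]
force: [0.1, 0.6, -0.4]
grip_width: 0.999
time: 14.28
eef_pos: [545.8, 66.4, 26.1]
tcp_rot: [[0.003, -0.182, 0.983], [-0.0, 0.983, 0.182], [-1.0, -0.001, 0.003]]
force: [0.1, -0.0, -2.7]
grip_width: 0.685
time: 14.7
eef_pos: [544.9, 66.3, 50.9]
tcp_rot: [[0.001, -0.182, 0.983], [-0.0, 0.983, 0.182], [-1.0, -0.001, 0.001]]
force: [-0.1, -0.1, -2.2]
grip_width: 0.689
```

```bash
python3 -m creep '{"delta_pos":[[0,0,2],[0,0,2.5],[0,0,2.5],[0,0,2.5],[0,0,1]],"rotation":[[0,0,0],[0,0,0],[0,0,0],[0,0,0],[0,0,0]]}'; python3 -m creep '{"delta_pos":[[-0.7,1.7,0],[-1.3,3.2,0],[-1.3,3.2,0],[-1.3,3.2,0],[-1.3,3.2,0]],"rotation":[[0,0,-2],[0,0,-2],[0,0,-2],[0,0,-2],[0,0,0]]}';python3 -m creep '{"delta_pos":[[-1.3,3.2,0],[-1.3,3.2,0],[-1.3,3.2,0],[-0.6,1.35,0],[0,0,0]],"rotation":[[0,0,0],[0,0,0],[0,0,0],[0,0,0],[0,0,0]]}'
python3 - <<'E'
from rb import *
rb([441,321,40],np.radians(2.8))
s=manip.state();print(s['force'],s['grip_width'])
for c in('side','top'):
    im=manip.get_image(c);cv2.imwrite(f'pics/m_{c}.png',im)
    print(c,[(l,np.round(r['pixel'],1).tolist(),round(r['confidence'],2)) for l in('mat','box_center','spare') for r in manip.tip_of(c,l)[:2]],proj(c,s['eef_pos']),proj(c,[441,321,3]))
im=manip.get_image('side')
cv2.imwrite('pics/p6.png',cv2.resize(im[170:370,200:440],None,fx=3,fy=3,interpolation=cv2.INTER_CUBIC))
E
```

```text
time: 15.12
eef_pos: [546.6, 66.4, 159.1]
tcp_rot: [[0.006, -0.182, 0.983], [0.0, 0.983, 0.182], [-1.0, -0.001, 0.006]]
force: [1.3, -0.2, -2.8]
grip_width: 0.689
time: 15.53
eef_pos: [485.2, 212.4, 155.3]
tcp_rot: [[0.002, -0.04, 0.999], [-0.001, 0.999, 0.04], [-1.0, -0.001, 0.002]]
force: [-0.1, 0.7, -2.3]
grip_width: 0.69
time: 15.95
eef_pos: [439.6, 323.6, 155.2]
tcp_rot: [[0.002, -0.046, 0.999], [0.0, 0.999, 0.046], [-1.0, -0.0, 0.002]]
force: [-0.2, 0.2, -3.3]
grip_width: 0.694
15.95 [ 33.21  24.58 109.63  -0.08  45.7   30.61] [439.65 323.64 155.17] rot [-0.    0.1   0.15] dpos cm [  0.14  -0.26 -11.52]
[-0.25  0.17 -3.32] 0.6940337234847417
side [('mat', [309.4, 317.6], 0.84), ('box_center', [251.1, 378.0], 0.86), ('box_center', [280.3, 321.8], 0.63), ('spare', [288.1, 254.2], 0.89)] [283.82 319.25] [312.5  319.11]
top [('mat', [239.2, 219.9], 0.73), ('box_center', [242.7, 196.7], 0.77), ('box_center', [273.2, 302.4], 0.77), ('spare', [170.8, 217.6], 0.91)] [243.75 199.38] [239.93 219.5 ]
```

View pics/p6.png

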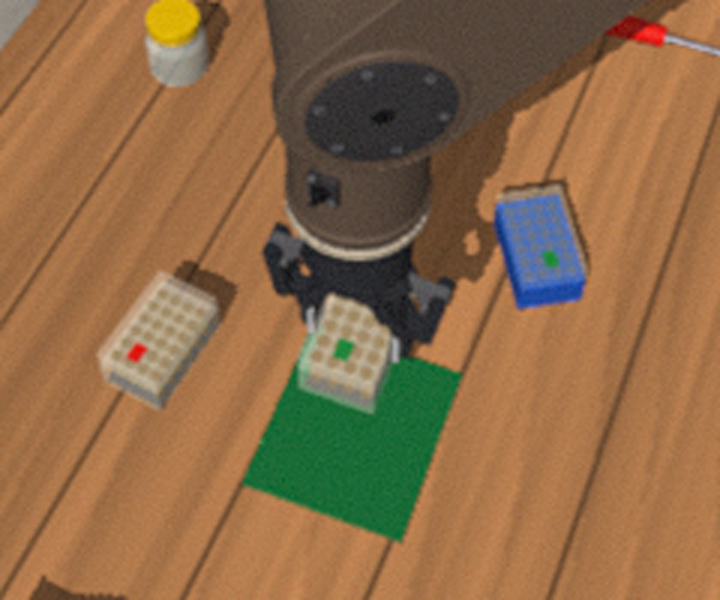

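The box is held upright over the mat (crop ≈(345,350)), and the spare is clear at (155,345). Lowering.

```bash
python3 -m creep '{"delta_pos":[[0.1,-0.2,-2.5],[0,0,-3],[0,0,-3],[0,0,-2.5],[0,0,-1.5]],"rotation":[[0,0,0],[0,0,0],[0,0,0],[0,0,0],[0,0,0]]}'; python3 -m creep '{"delta_pos":[[0,0,-0.5],[0,0,-0.2],[0,0,-0.2],[0,0,-0.1],[0,0,0]],"rotation":[[0,0,0],[0,0,0],[0,0,0],[0,0,0],[0,0,0]]}'
```

```text
time: 16.82
eef_pos: [441.5, 317.8, 27.8]
tcp_rot: [[-0.0, -0.043, 0.999], [-0.002, 0.999, 0.043], [-1.0, -0.002, -0.0]]
force: [-0.6, 0.5, -3.2]
grip_width: 0.69
time: 17.23
eef_pos: [442.8, 319.2, 21.0]
tcp_rot: [[0.003, -0.043, 0.999], [0.0, 0.999, 0.043], [-1.0, 0.0, 0.003]]
force: [-0.9, 0.1, -3.3]
grip_width: 0.689
```

```bash
python3 -m creep '{"delta_pos":[[0,0,-0.1],[0,0,-0.1],[0,0,-0.1],[0,0,0],[0,0,0]],"rotation":[[0,0,0],[0,0,0],[0,0,0],[0,0,0],[0,0,0]]}'
```

```text
time: 17.65
eef_pos: [442.7, 319.2, 18.8]
tcp_rot: [[0.003, -0.043, 0.999], [0.0, 0.999, 0.043], [-1.0, 0.0, 0.003]]
force: [-3.0, -2.8, 29.0]
grip_width: 0.685
```

Contact is firm. Ease off slightly, release and rise.

```bash
python3 -m creep '{"delta_pos":[[0,0,0.1],[0,0,0],[0,0,0]],"rotation":[[0,0,0],[0,0,0],[0,0,0]]}'; python3 -m creep '{"delta_pos":[[0,0,0],[0,0,0],[0,0,0],[0,0,0],[0,0,0]],"rotation":[[0,0,0],[0,0,0],[0,0,0],[0,0,0],[0,0,0]]}' 8.5 ; python3 -m creep '{"delta_pos":[[0,0,0.5],[0,0,1.5],[0,0,3],[0,0,3],[0,0,3]],"rotation":[[0,0,0],[0,0,0],[0,0,0],[0,0,0],[0,0,0]]}'; python3 -m creep '{"delta_pos":[[-2,-2,2],[-2.5,-2,2],[0,-3,1],[0,-3,0],[0,0,0]],"rotation":[[0,0,0],[0,0,0],[0,0,0],[0,0,0],[0,0,0]]}'
python3 - <<'E'
from rb import *
s=manip.state();print(s['time'],s['eef_pos'],s['force'])
for c in('side','top'):
    im=manip.get_image(c)
    print(c,[(l,np.round(r['pixel'],1).tolist(),round(r['confidence'],2)) for l in('mat','box_center','spare','jar','driver','knob','pawl_pin') for r in manip.tip_of(c,l)[:2]],proj(c,[442,319,28]))
    if c=='side': cv2.imwrite('pics/p7.png',cv2.resize(im[120:370,180:480],None,fx=2.4,fy=2.4,interpolation=cv2.INTER_CUBIC))
E
```

```text
time: 17.9
eef_pos: [442.6, 319.1, 18.8]
tcp_rot: [[0.003, -0.043, 0.999], [0.0, 0.999, 0.043], [-1.0, -0.0, 0.003]]
force: [-1.5, -0.9, 13.5]
grip_width: 0.687
time: 18.32
eef_pos: [442.2, 318.8, 18.0]
tcp_rot: [[0.002, -0.043, 0.999], [-0.001, 0.999, 0.043], [-1.0, -0.001, 0.002]]
force: [-0.9, -0.0, 0.2]
grip_width: 0.995
time: 18.73
eef_pos: [441.8, 318.6, 129.5]
tcp_rot: [[0.001, -0.043, 0.999], [-0.001, 0.999, 0.043], [-1.0, -0.001, 0.001]]
force: [0.1, -0.0, 0.5]
grip_width: 0.994
time: 19.15
eef_pos: [396.2, 215.4, 179.2]
tcp_rot: [[0.002, -0.043, 0.999], [-0.001, 0.999, 0.043], [-1.0, -0.001, 0.002]]
force: [-0.2, 1.6, -0.1]
grip_width: 0.995
19.15 [396.19 215.44 179.15] [-0.19  1.57 -0.12]
side [('mat', [312.0, 319.0], 0.93), ('mat', [286.4, 251.9], 0.22), ('box_center', [306.7, 316.7], 0.76), ('box_center', [249.6, 380.3], 0.75), ('spare', [287.2, 256.7], 0.85), ('jar', [193.9, 256.9], 0.91), ('jar', [287.2, 255.8], 0.62), ('driver', [189.4, 419.0], 0.85), ('knob', [287.6, 255.0], 0.75), ('pawl_pin', [169.6, 338.1], 0.59), ('pawl_pin', [289.1, 256.0], 0.43)] [307.18 319.07]
top [('mat', [240.4, 219.4], 0.8), ('box_center', [273.3, 299.1], 0.97), ('box_center', [239.4, 215.7], 0.47), ('spare', [170.9, 219.7], 0.78), ('spare', [176.5, 429.5], 0.66), ('jar', [114.8, 330.7], 0.73), ('driver', [286.5, 420.6], 0.81), ('knob', [174.3, 429.0], 0.57), ('pawl_pin', [200.3, 370.7], 0.55)] [240.   217.55]
```

View pics/p7.png

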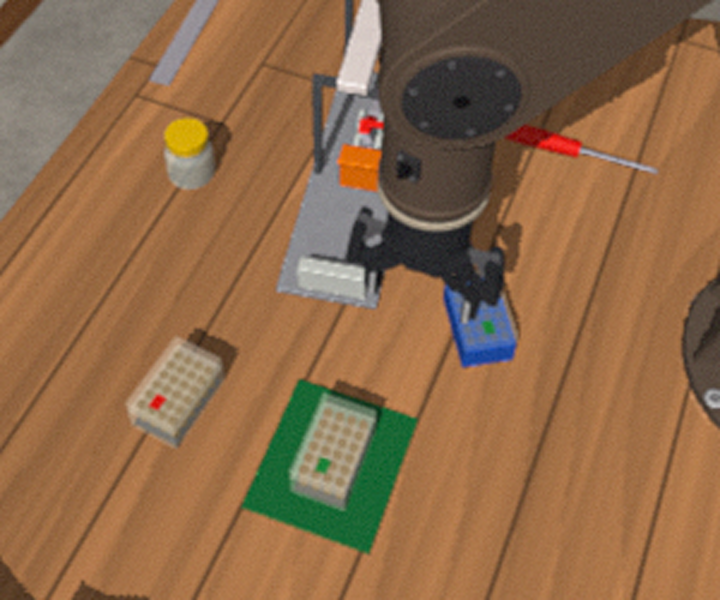

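The green-tagged box stands upright in the middle of the mat (crop ≈(335,455)). The jaw is back, the pawl is up, the other things are where they were, and the arm is clear. Handing in.

```bash
python3 -c "
from rig import manip
print(manip.finish_job())"
```

```text
the job is handed in; nothing more can be done
None
```

The job is handed in at about 19 s of the 70 s allowed. I pinched the red pin and swung the pawl up, drew the bar back to its stop by the knob, and set the green-tagged box down on the mat. No verdict was reported.

Last checks:
- **Box:** it stands upright near the middle of the mat. It was seen at side (307,317), against (307,319) expected, and at top (239,216), against (240,218). The fingers are clear and the tool force is about zero.
- **Bar:** it met the stop with about 15 N after roughly 45 mm of travel, and the knob still shows at its drawn-back position in the top view.
- **Pawl:** the pin stays at its raised position in both views. Its angle came out at about 0.74 rad from the camera images, against 0.65 commanded, so the two disagree slightly but both are well above 0.35.
- **Other things:** the spare box and jar were detected within about 3 px of where they started. The screwdriver's side detection moved about 6 px, partly hidden by the arm, while its top detection moved 1 px.
- **Disagreements:** in the last side view the network reported the knob at the spare box, which is a false detection because the arm hid the knob. Setting the box down pressed it on the mat with about 30 N through the fingers for a moment before I eased off and released.

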